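Check the laser power at the sample point

TASK

First move the sample carrier out from beneath the laser probe and stand it, upright, wholly inside the taped outline on the bench, and let go of it. Then draw the power-meter wand out of its slanted holster, turn it level with its round sensor window facing up, and hold the middle of the window straight below the probe's lens, about 10 mm beneath it, where the sample was. Finish still holding the wand there, steady and carried by the gripper alone; touch neither probe nor stand with anything, and leave the other things on the bench where they are.

Things in the scene. Friction and masses are not known exactly. Their poses are not given: they have to be found in the camera images.
- probe_lens (a point): Lens of the laser probe: centre of its lower end face, 115 mm above the bench, pointing straight down. The probe is a steel cylinder: nose 17 to 19 mm across for the lowest 35 mm, then a 35 mm body from 45 to 147 mm above the lens, with a 48 mm clamp ring 64 to 86 mm above the lens. Axes are the stand's: +x from the lens to the stand's post, z up.
- stand: Fixed stand that carries the probe; origin on the bench straight below the lens. Upright post (20 mm across, 314 mm high) 145 mm in +x of the lens, a level rod joins them at 190 mm height. Its foot (150 x 200 x 14 mm) begins 50 mm in +x of the lens. The post is always beyond the lens seen from the robot; the -x side is open. A thin fibre loops from the probe's top to the post.
- carrier_mid (a point): Sample carrier, loose, 0.3 to 0.5 kg: centre of its aluminium base slab (140 along x, 60 along y, 10 high) which lies on the bench; this point is 5 mm up. A round pedestal (24 mm across, with a 44 mm disc on top, 104 mm high in all) rises 45 mm in +x of here and starts beneath the lens, 11 mm short of it. A handle post rises 45 mm in -x of here, on the robot's side.
- carrier_post (a point): Handle post of the sample carrier: a square aluminium bar 20 x 20 mm (sides along the carrier's x and y), from 10 to 80 mm above the carrier's underside, to be pinched from above. This point lies on its centre line, 60 mm above the underside.
- carrier: The same sample carrier; origin at the centre of the slab's underside, x from the handle post to the pedestal, z up.
- outline_mid (a point): Centre of the rectangular outline of grey tape on the bench (flat, no height): free inside 170 mm along its x by 90 mm along its y; the tape is 12 mm wide. The carrier goes inside with its length along the outline's x, either way round.
- wand_handle (a point): Power-meter wand, loose, 0.09 to 0.16 kg, straight and flat, 190 mm long: x along it to the tip, z normal to the face with the sensor window, y across. Grey handle 105 x 28 (y) x 16 mm (z). This point is in the handle's middle (y, z), 55 mm from its rear end, near the centre of mass. It starts in the holster, tip 45 degrees down and away from the robot, handle in the open.
- wand_window (a point): Centre of the wand's round black sensor window (18 mm across), on the upper face of the paddle, 13 mm from the tip; 122 mm ahead (x) of the wand_handle point and 1 mm below it (z), wand axes. The paddle, in front of the handle, is 85 x 26 x 7 mm, its underside flush with the handle's. In the holster's sleeve at the start.
- wand: The same wand; origin on its underside, half-way along its length: 40 mm ahead (x) of the wand_handle point and 8 mm beneath it (z), same axes.
- holster_mouth (a point): Middle of the holster's mouth, 90 mm above the bench. The black sleeve slants 45 degrees and goes 90 mm deep, down and towards the holster's level +x (away from the robot). 30 x 10 mm inside, 38 mm wide outside. The paddle sits 85 mm deep in it and must be drawn straight out along the slant, up and towards -x. Beneath the handle runs a tongue 20 mm wide; the handle's sides are free.
- holster: The holster, fixed, on a steel foot 115 x 75 x 10 mm; origin on the bench 10 mm in -x of its mouth. x level, away from the robot, z up.
- vial: Bystander: small amber glass vial with white cap, 28 mm across, 60 mm high, standing on the bench; origin at the middle of its underside. Leave alone.
- canister: Bystander: black round lens canister, 46 mm across, 58 mm high, standing on the bench; origin at the middle of its underside. Leave alone.
- mouse: Bystander: black computer mouse, 105 x 60 x 32 mm; origin at the middle of its underside. Leave alone.

How it is judged:
By the outcome, as a careful person would: the job done as asked, in the order asked, and still so for the second after the job is handed in, while the arm keeps its last pose, push and grip.
It also fails if it takes over 51 s, if anything falls off the work surface, if the arm or the gripper's body presses on something with over 40 N, if the wrist force passes 120 N, or if a joint passes its speed limit or range.

ROBOT

A 7-joint arm with a two-finger parallel gripper is mounted at the origin on the work surface. World frame = base frame: x ahead of the robot, y to its left, z up, the work surface at z = 0. Lengths are in m, angles in rad, forces in N, time in s.
With the tool pointing down it reaches from about 0.4 to 0.85 m from the base axis. Payload 4.5 kg.
Tool frame: the origin (TCP) lies at the very end of the fingers, on their centre line; the grasp point (between the pads) lies 19 mm behind it; z points along the fingers, y is the line along which they close (so a half turn about z gives the same grasp; the last joint's range is limited). The gripper opens to 88 mm and grips with 3 to 60 N. Pads are 18 mm wide; open, the fingers measure 123 mm over their backs; the gripper's body (75 mm by 187 mm) begins 45 mm behind the grasp point.
Start: joints at [1.212, 0.689, -0.195, 1.565, 0.157, 0.902, -0.215], TCP at [0.239, -0.577, 0.239] pointing down, gripper open.
Joint ranges: [-3.01, 3.01], [-0.46, 2.08], [-1.47, 1.51], [0.13, 2.56], [-1, 4.14], [0.04, 2.09], [-2.66, 2.66]. Speed limits (rad/s): [2.57, 2.57, 3.14, 3.14, 3.14, 3.14, 3.14].

INTERFACE

Orientations are given as [roll, pitch, yaw] about the fixed x, y, z axes, in that order (R = Rz(yaw) Ry(pitch) Rx(roll)).
In Python, from cell import monitor, cams, order gives the robot as it stands.
- The arm moves only by the tool send_rows, never from a script. Its argument "motion" is a list of rows, each an object of numbers: "x", "y", "z": the shift along the world's x, y, z normalised to -1 to 1, where 1 is 0.15 m; "rx", "ry", "rz": the turn, a rotation vector about the world's x, y, z normalised to -1 to 1, where 1 is 180 degrees; "hand": the closure in counts, from 0 (fully open) to 255 (shut). In form: [{"x": .., "y": .., "z": .., "rx": .., "ry": .., "rz": .., "hand": ..}, ...]. A call has 1 to 12 rows; each row shifts and turns the commanded pose from where the row before left it; what a row does not reach is not made up. A row lasts 1/12 s, in which the tool goes at most 41.7 mm and 7.16 degrees, less where a joint would pass 70% of its speed; a pose out of reach is approached as far as the arm can. A call with a number of a shift or a turn outside -1 to 1 is refused whole. A call with a gripper value outside its range is refused whole. The fingers move at their own pace and stop on an object; the grip force is fixed at half the most. Time passes only in rows, so rows that do not move let the fingers close. It gives the time, the measured TCP pose, the force, the opening and the grip force at its end, in the units of the state.
- monitor.get_obs(): the state, without advancing time (a new reading comes with each control period).
- cams.read_camera(name): name is "scene" or "top"; returns a dict with "pixels" (480x640x3 uint8, blue, green, red), "camera_matrix" (3x3 intrinsics, pixels), "k1" (the pictures are not rectified: a ray, as slopes to the right and down, at radius r is drawn at 1 + k1 r^2 times it, then the intrinsics apply), "R" (3x3) and "t" (3): a world point X has camera coordinates R X + t. Camera axes: x right, y down, z forward; pixel columns grow to the right and rows downward; lengths in m; the calibration is good to about 2 mm. A picture is of the moment at which its call begins. There is no depth.
- order.close_job(): hands the job in; it is judged then, once.
Trained networks look in a picture, given as the dict that the camera call returned (one of the last four; its "shot" number tells which), for a name from the list of things; names that differ only in an ending like _2 or _b are one class to them, and where a whole thing is asked for, a point or a joint stands for the part that bears it (a point fixed in the world has none). Each returns a list of dicts, best first, with "conf" (0 to 1); they miss things now and then, are a little off and sometimes report something else, mostly with a low value. They report only what shows in the picture. A call takes as long as a camera call.
- cams.search_frame(picture, thing): "xyz" ([x, y, z] in m, in world coordinates, good to about 4 mm: the middle of the surface that is visible of it).
- cams.masks_of(picture, thing): "pixels" (480x640 bool, what is visible of it).
- cams.tip_of(picture, thing): "xyz" ([x, y, z] in m, in world coordinates, good to about 4 mm: a listed point, or the origin of a listed thing).
The state is a dict: "time_s": time; "joints": joint angles; "qd": joint speeds; "joint_efforts": joint torques, N m; "tcp_pos": TCP position; "tool_rot": TCP orientation; "ft_force": force on the tool from outside, world axes, zero at the start; "torque": the same for the moment, N m; "finger_gap": finger opening in m; "grip_force": force on a finger pad.
Only numpy, scipy, OpenCV 4.12 (cv2) and the standard library are available. Lean on these libraries where they do the work, as an engineer would, in place of code of your own. Each camera call takes 0.05 s, during which the arm holds its last target. There are 200 camera calls.

## Working session

There is one attempt and no reset: what is moved stays moved. The work goes in short steps, Python scripts to look and compute and a tool call to move; the robot and the scene stay as the last step left them, time stands still between calls to the robot, and variables do not carry over. Pictures are saved under pics/ and viewed, at most 10 in all, crops included, and the job is handed in when it is done.

Besides the shell and the picture viewer there is one more tool, called after "Call:" in YAML: its name, and indented under it one key for each argument. send_rows: Moves the arm, as the interface text tells. Scaled input: -1 to 1 covers 0.15 m each way for a shift and 180 degrees each way for a turn. Its arguments: {"type":"object","properties":{"motion":{"type":"array"}},"required":["motion"]}

```bash
mkdir -p pics; ls; cat > m.py <<'E'
import numpy as np, cv2
from cell import monitor, cams, order
def P(n): 
    p=cams.read_camera(n); return p
E
python3 - <<'E'
from m import *
o=monitor.get_obs(); print({k:np.round(v,3).tolist() for k,v in o.items()})
for n in("scene","top"):
    p=P(n); cv2.imwrite(f"pics/{n}0.png",p["pixels"])
    print(n,"campos",np.round(-p["R"].T@p["t"],3), p["R"][2].round(2))
    for th in "probe_lens stand carrier_mid carrier_post carrier outline_mid wand_handle wand wand_window holster_mouth holster vial canister mouse".split():
        r=cams.tip_of(p,th)
        print(th,[(np.round(d["xyz"],3).tolist(),round(d["conf"],2)) for d in r[:2]])
print(monitor.get_obs()["time_s"])
E
```

```text
pics
{'time_s': 0.0, 'joints': [1.212, 0.69, -0.195, 1.566, 0.157, 0.902, -0.215], 'qd': [-0.002, 0.001, -0.0, 0.001, -0.002, -0.001, 0.002], 'joint_efforts': [0.0, -52.756, -1.267, -15.343, -0.053, 0.007, 0.0], 'tcp_pos': [0.239, -0.577, 0.238], 'tool_rot': [-3.14, 0.0, 0.393], 'ft_force': [0.209, 0.239, -0.576], 'torque': [0.012, 0.014, -0.025], 'grip_force': 0.0, 'finger_gap': 0.088}
scene campos [1.021 0.522 0.937] [-0.43 -0.53 -0.73]
probe_lens [([0.609, 0.214, 0.115], 0.9)]
stand []
carrier_mid [([0.57, 0.193, 0.005], 0.9)]
carrier_post [([0.529, 0.178, 0.057], 0.97)]
carrier [([0.57, 0.19, -0.001], 0.96)]
outline_mid [([0.611, 0.212, 0.114], 0.32)]
wand_handle [([0.48, -0.3, 0.13], 0.95)]
wand [([0.497, -0.309, 0.097], 0.85)]
wand_window []
holster_mouth [([0.568, 0.192, -0.001], 0.63), ([0.512, -0.312, 0.093], 0.58)]
holster [([0.503, -0.313, 0.005], 0.94)]
vial [([0.711, -0.245, 0.0], 0.65)]
canister [([0.679, -0.081, 0.004], 0.66)]
mouse [([0.378, -0.417, -0.001], 0.78)]
top campos [ 0.317 -0.055  1.467] [ 0.15 -0.   -0.99]
probe_lens [([0.613, 0.213, 0.116], 0.95)]
stand [([0.613, 0.214, 0.002], 0.86), ([0.567, 0.193, 0.003], 0.42)]
carrier_mid [([0.565, 0.195, 0.004], 0.82)]
carrier_post [([0.524, 0.178, 0.058], 0.94)]
carrier [([0.572, 0.189, -0.001], 0.81)]
outline_mid []
wand_handle [([0.475, -0.301, 0.127], 0.92), ([0.566, 0.195, 0.005], 0.24)]
wand [([0.5, -0.308, 0.093], 0.84)]
wand_window [([0.57, 0.192, 0.003], 0.48)]
holster_mouth [([0.508, -0.315, 0.094], 0.64)]
holster [([0.496, -0.313, 0.0], 0.81)]
vial [([0.71, -0.247, -0.002], 0.63), ([0.61, 0.213, 0.001], 0.31)]
canister [([0.68, -0.085, 0.002], 0.75)]
mouse [([0.384, -0.42, -0.003], 0.63)]
1.5
```

View pics/scene0.png

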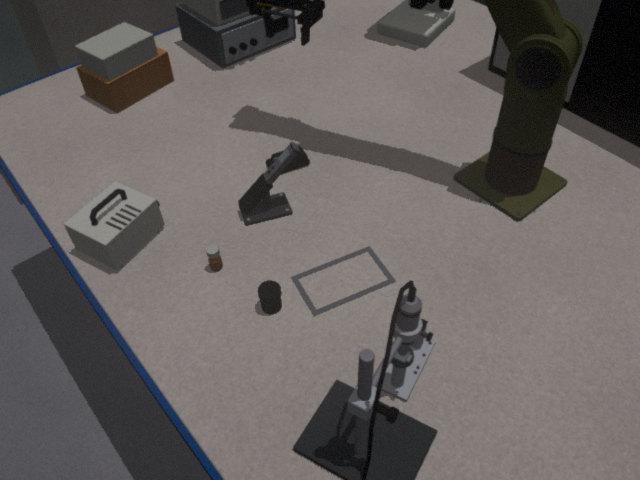

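View pics/top0.png

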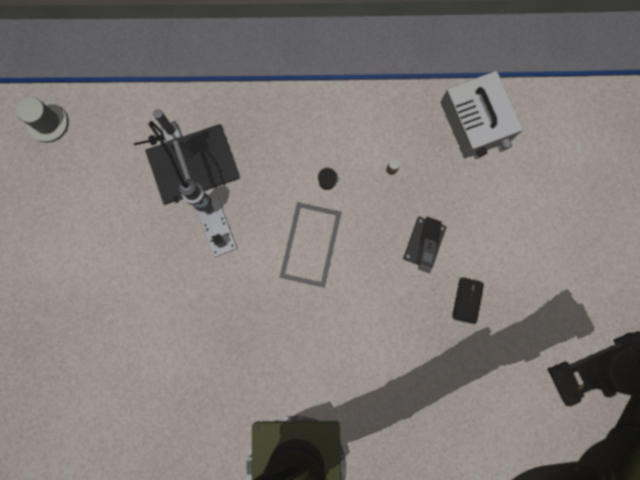

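The views agree. In the scene view the outline corners are about (293,279), (371,249), (394,282), (316,312). In the top view they are about (299,204), (341,211), (324,285), (282,277). The carrier sits under the probe at top (218,232), and the holster is at top (427,243).

```bash
cat >> m.py <<'E'
def ray(p,u,v):
    K=p["camera_matrix"]; D=np.array([p["k1"],0,0,0],float)
    n=cv2.undistortPoints(np.array([[[u,v]]],float),K,D)[0,0]
    d=p["R"].T@np.array([n[0],n[1],1]); return -p["R"].T@p["t"], d
def onz(p,u,v,z=0.):
    c,d=ray(p,u,v); return c+d*(z-c[2])/d[2]
def tri(p,a,q,b):
    A=np.zeros((3,3));y=np.zeros(3)
    for pp,uv in((p,a),(q,b)):
        c,d=ray(pp,*uv); d=d/np.linalg.norm(d); M=np.eye(3)-np.outer(d,d); A+=M; y+=M@c
    return np.linalg.solve(A,y)
E
python3 - <<'E'
from m import *
C={"scene":[(293,279),(371,249),(394,282),(316,312)],"top":[(299,204),(341,211),(324,285),(282,277)]}
for n in C:
    p=P(n); im=p["pixels"]
    g=cv2.cvtColor(im,cv2.COLOR_BGR2GRAY)
    m=np.zeros(g.shape,np.uint8); c=np.array(C[n],float); cc=c.mean(0)
    cv2.fillPoly(m,[np.int32(cc+(c-cc)*1.12)],255)
    t,_=cv2.threshold(g[m>0].reshape(-1,1),0,255,cv2.THRESH_OTSU)
    b=((g<t)&(m>0)).astype(np.uint8)
    nn,l,s,_=cv2.connectedComponentsWithStats(b); k=1+s[1:,4].argmax()
    v,u=np.nonzero(l==k)
    pts=np.array([onz(p,a,b_)[:2] for a,b_ in zip(u,v)],np.float32)
    (cx,cy),(w,h),a=cv2.minAreaRect(pts*1000)
    print(n,s[k],"rect",cx,cy,w,h,a)
    print([onz(p,*q)[:2].round(3).tolist() for q in C[n]])
    for th in ("carrier_post","wand_handle","holster","wand"):
        mk=cams.masks_of(p,th)
        if mk: vv,uu=np.nonzero(mk[0]["pixels"]); print(th,mk[0]["conf"],len(uu),cv2.minAreaRect(np.c_[uu,vv].astype(np.float32)))
    cv2.imwrite(f"pics/{n}w.png",cv2.resize(im[110:260,200:350] if n=="scene" else im[190:300,380:490],(600,600),interpolation=cv2.INTER_CUBIC))
E
```

```text
scene [ 291  247  105   69 1229] rect 522.2724609375 -40.38866424560547 115.36479187011719 194.8787841796875 76.2818374633789
[[0.602, -0.11], [0.418, -0.064], [0.446, 0.037], [0.619, -0.012]]
carrier_post 0.73 1710 ((409.33233642578125, 358.38604736328125), (30.787811279296875, 81.8523941040039), 26.07535743713379)
wand_handle 0.7 629 ((280.76934814453125, 162.38653564453125), (13.877310752868652, 47.705467224121094), 42.137596130371094)
holster 0.68 1613 ((261.4138488769531, 199.53448486328125), (48.83787536621094, 48.28078842163086), 68.19859313964844)
wand 0.69 553 ((281.07080078125, 162.5619354248047), (12.887876510620117, 46.47161102294922), 41.18592834472656)
top [ 280  202   62   86 1159] rect 523.999267578125 -38.309303283691406 115.41888427734375 195.16282653808594 76.73657989501953
[[0.625, -0.011], [0.606, -0.115], [0.422, -0.07], [0.443, 0.032]]
carrier_post 0.83 1330 ((214.50729370117188, 224.27005004882812), (60.83026123046875, 24.520063400268555), 70.01689147949219)
wand_handle 0.59 406 ((427.0961608886719, 255.01922607421875), (13.532012939453125, 31.770814895629883), 11.309932708740234)
holster 0.62 1070 ((424.7922058105469, 240.3914337158203), (30.756155014038086, 49.44803237915039), 21.250505447387695)
wand 0.57 421 ((427.34613037109375, 255.2692413330078), (13.728127479553223, 32.55527877807617), 11.309932708740234)
```

Call:
send_rows:
  motion:
    - {"x": 0.08, "y": 0.21, "hand": 0}
    - {"x": 0.08, "y": 0.21, "hand": 0}
    - {"x": 0.08, "y": 0.21, "hand": 0}
    - {"x": 0.08, "y": 0.21, "hand": 0}
    - {"x": 0.08, "y": 0.21, "hand": 0}
    - {"x": 0.08, "y": 0.21, "hand": 0}
    - {"x": 0.08, "y": 0.21, "hand": 0}
    - {"x": 0.08, "y": 0.21, "hand": 0}
    - {"x": 0.08, "y": 0.21, "hand": 0}
    - {"x": 0.08, "y": 0.21, "hand": 0}
    - {"x": 0.08, "y": 0.21, "hand": 0}
    - {"x": 0.08, "y": 0.21, "hand": 0}

```text
$.motion[0]: bad value
```

Call:
send_rows:
  motion:
    - {"x": 0.07, "y": 0.21, "hand": 0}
    - {"x": 0.07, "y": 0.21, "hand": 0}
    - {"x": 0.07, "y": 0.21, "hand": 0}
    - {"x": 0.07, "y": 0.21, "hand": 0}
    - {"x": 0.07, "y": 0.21, "hand": 0}
    - {"x": 0.07, "y": 0.21, "hand": 0}
    - {"x": 0.07, "y": 0.21, "hand": 0}
    - {"x": 0.07, "y": 0.21, "hand": 0}
    - {"x": 0.07, "y": 0.21, "hand": 0}
    - {"x": 0.07, "y": 0.21, "z": -0.2, "hand": 0}
    - {"x": 0.07, "y": 0.21, "z": -0.2, "hand": 0}
    - {"x": 0.07, "y": 0.21, "z": -0.2, "hand": 0}

```text
$.motion[0]: bad value
```

View pics/scenew.png

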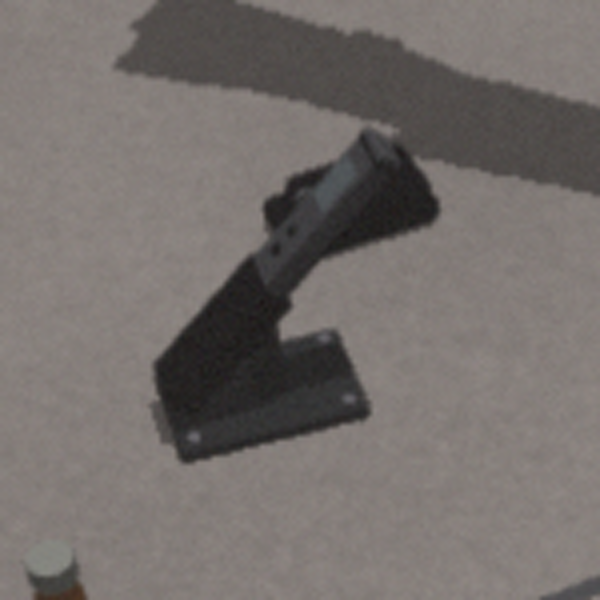

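The crop shows the wand handle in the open from the sleeve mouth, around scene pixel (267,178), up to its rear end at about (294,145). The rows were refused because every field is required.

Call:
send_rows:
  motion:
    - {"x": 0.08, "y": 0.21, "z": 0, "rx": 0, "ry": 0, "rz": 0, "hand": 0}
    - {"x": 0.08, "y": 0.21, "z": 0, "rx": 0, "ry": 0, "rz": 0, "hand": 0}
    - {"x": 0.08, "y": 0.21, "z": 0, "rx": 0, "ry": 0, "rz": 0, "hand": 0}
    - {"x": 0.08, "y": 0.21, "z": 0, "rx": 0, "ry": 0, "rz": 0, "hand": 0}
    - {"x": 0.08, "y": 0.21, "z": 0, "rx": 0, "ry": 0, "rz": 0, "hand": 0}
    - {"x": 0.08, "y": 0.21, "z": 0, "rx": 0, "ry": 0, "rz": 0, "hand": 0}
    - {"x": 0.08, "y": 0.21, "z": 0, "rx": 0, "ry": 0, "rz": 0, "hand": 0}
    - {"x": 0.08, "y": 0.21, "z": 0, "rx": 0, "ry": 0, "rz": 0, "hand": 0}
    - {"x": 0.08, "y": 0.21, "z": 0, "rx": 0, "ry": 0, "rz": 0, "hand": 0}
    - {"x": 0.08, "y": 0.21, "z": 0, "rx": 0, "ry": 0, "rz": 0, "hand": 0}
    - {"x": 0.08, "y": 0.21, "z": 0, "rx": 0, "ry": 0, "rz": 0, "hand": 0}
    - {"x": 0.08, "y": 0.21, "z": 0, "rx": 0, "ry": 0, "rz": 0, "hand": 0}

```text
time_s: 3.0
tcp_pos: [0.3838, -0.198, 0.239]
tool_rot: [3.141, -0.001, 0.393]
ft_force: [0.4, 1.1, 0.3]
finger_gap: 0.0881
grip_force: 0.0
```

Call:
send_rows:
  motion:
    - {"x": 0.07, "y": 0.21, "z": 0, "rx": 0, "ry": 0, "rz": 0, "hand": 0}
    - {"x": 0.07, "y": 0.21, "z": 0, "rx": 0, "ry": 0, "rz": 0, "hand": 0}
    - {"x": 0.07, "y": 0.21, "z": 0, "rx": 0, "ry": 0, "rz": 0, "hand": 0}
    - {"x": 0.07, "y": 0.21, "z": 0, "rx": 0, "ry": 0, "rz": 0, "hand": 0}
    - {"x": 0.07, "y": 0.21, "z": 0, "rx": 0, "ry": 0, "rz": 0, "hand": 0}
    - {"x": 0.07, "y": 0.21, "z": 0, "rx": 0, "ry": 0, "rz": 0, "hand": 0}
    - {"x": 0.07, "y": 0.21, "z": 0, "rx": 0, "ry": 0, "rz": 0, "hand": 0}
    - {"x": 0.07, "y": 0.21, "z": 0, "rx": 0, "ry": 0, "rz": 0, "hand": 0}
    - {"x": 0.07, "y": 0.21, "z": 0, "rx": 0, "ry": 0, "rz": 0, "hand": 0}
    - {"x": 0.07, "y": 0.21, "z": -0.2, "rx": 0, "ry": 0, "rz": 0, "hand": 0}
    - {"x": 0.07, "y": 0.21, "z": -0.2, "rx": 0, "ry": 0, "rz": 0, "hand": 0}
    - {"x": 0.07, "y": 0.21, "z": -0.2, "rx": 0, "ry": 0, "rz": 0, "hand": 0}

```text
time_s: 4.0
tcp_pos: [0.508, 0.1739, 0.1544]
tool_rot: [3.141, -0.002, 0.393]
ft_force: [1.4, -0.5, 0.6]
finger_gap: 0.0881
grip_force: 0.0
```

Call:
send_rows:
  motion:
    - {"x": 0.04, "y": 0, "z": -0.1, "rx": 0, "ry": 0, "rz": 0, "hand": 0}
    - {"x": 0.04, "y": 0, "z": -0.12, "rx": 0, "ry": 0, "rz": 0, "hand": 0}
    - {"x": 0.04, "y": 0, "z": -0.12, "rx": 0, "ry": 0, "rz": 0, "hand": 0}
    - {"x": 0, "y": 0, "z": -0.12, "rx": 0, "ry": 0, "rz": 0, "hand": 0}
    - {"x": 0, "y": 0, "z": -0.12, "rx": 0, "ry": 0, "rz": 0, "hand": 0}
    - {"x": 0, "y": 0, "z": -0.1, "rx": 0, "ry": 0, "rz": 0, "hand": 0}
    - {"x": 0, "y": 0, "z": -0.06, "rx": 0, "ry": 0, "rz": 0, "hand": 0}
    - {"x": 0, "y": 0, "z": 0, "rx": 0, "ry": 0, "rz": 0, "hand": 0}
    - {"x": 0, "y": 0, "z": 0, "rx": 0, "ry": 0, "rz": 0, "hand": 0}

```text
time_s: 4.75
tcp_pos: [0.5251, 0.1722, 0.044]
tool_rot: [3.142, 0.0, 0.393]
ft_force: [-0.3, -1.0, 0.5]
finger_gap: 0.0883
grip_force: 0.0
```

```bash
python3 - <<'E'
from m import *
p=P("scene");q=P("top")
for p in(p,q):
  for th in("carrier_post","carrier_mid","probe_lens"):
    print(th,[(np.round(d["xyz"],3).tolist(),round(d["conf"],2)) for d in cams.tip_of(p,th)[:1]])
cv2.imwrite("pics/c.png",cv2.resize(q["pixels"][150:270,150:310],(800,600)))
print(monitor.get_obs()["tcp_pos"])
E
```

```text
carrier_post [([0.71, -0.241, 0.002], 0.74)]
carrier_mid [([0.567, 0.194, 0.003], 0.57)]
probe_lens [([0.61, 0.21, 0.115], 0.79)]
carrier_post [([0.525, 0.18, 0.062], 0.65)]
carrier_mid [([0.565, 0.195, 0.004], 0.64)]
probe_lens [([0.613, 0.21, 0.119], 0.74)]
[0.52538613 0.17216818 0.04446514]
```

Call:
send_rows:
  motion:
    - {"x": 0.01, "y": 0.04, "z": -0.03, "rx": 0, "ry": 0, "rz": 0, "hand": 0}
    - {"x": 0, "y": 0, "z": 0, "rx": 0, "ry": 0, "rz": 0, "hand": 255}
    - {"x": 0, "y": 0, "z": 0, "rx": 0, "ry": 0, "rz": 0, "hand": 255}
    - {"x": 0, "y": 0, "z": 0, "rx": 0, "ry": 0, "rz": 0, "hand": 255}
    - {"x": 0, "y": 0, "z": 0, "rx": 0, "ry": 0, "rz": 0, "hand": 255}
    - {"x": 0, "y": 0, "z": 0, "rx": 0, "ry": 0, "rz": 0, "hand": 255}
    - {"x": 0, "y": 0, "z": 0, "rx": 0, "ry": 0, "rz": 0, "hand": 255}
    - {"x": 0, "y": 0, "z": 0, "rx": 0, "ry": 0, "rz": 0, "hand": 255}

```text
time_s: 5.82
tcp_pos: [0.5266, 0.178, 0.0395]
tool_rot: [3.141, -0.0, 0.393]
ft_force: [0.3, -0.4, 0.5]
finger_gap: 0.044
grip_force: 0.0
```

Call:
send_rows:
  motion:
    - {"x": 0, "y": 0, "z": 0, "rx": 0, "ry": 0, "rz": 0, "hand": 255}
    - {"x": 0, "y": 0, "z": 0, "rx": 0, "ry": 0, "rz": 0, "hand": 255}
    - {"x": 0, "y": 0, "z": 0, "rx": 0, "ry": 0, "rz": 0, "hand": 255}
    - {"x": 0, "y": 0, "z": 0, "rx": 0, "ry": 0, "rz": 0, "hand": 255}
    - {"x": 0, "y": 0, "z": 0, "rx": 0, "ry": 0, "rz": 0, "hand": 255}
    - {"x": 0, "y": 0, "z": 0, "rx": 0, "ry": 0, "rz": 0, "hand": 255}
    - {"x": 0, "y": 0, "z": 0, "rx": 0, "ry": 0, "rz": 0, "hand": 255}

```text
time_s: 6.4
tcp_pos: [0.5266, 0.178, 0.0395]
tool_rot: [3.141, -0.0, 0.393]
ft_force: [0.3, 0.1, 0.0]
finger_gap: 0.0198
grip_force: 29.8
```

Call:
send_rows:
  motion:
    - {"x": 0, "y": 0, "z": 0.02, "rx": 0, "ry": 0, "rz": 0, "hand": 255}
    - {"x": -0.05, "y": -0.02, "z": 0, "rx": 0, "ry": 0, "rz": 0, "hand": 255}
    - {"x": -0.1, "y": -0.04, "z": 0, "rx": 0, "ry": 0, "rz": 0, "hand": 255}
    - {"x": -0.1, "y": -0.04, "z": 0, "rx": 0, "ry": 0, "rz": 0, "hand": 255}
    - {"x": -0.1, "y": -0.04, "z": 0, "rx": 0, "ry": 0, "rz": 0, "hand": 255}
    - {"x": -0.1, "y": -0.04, "z": 0, "rx": 0, "ry": 0, "rz": 0, "hand": 255}
    - {"x": -0.1, "y": -0.04, "z": 0, "rx": 0, "ry": 0, "rz": 0, "hand": 255}
    - {"x": -0.05, "y": -0.02, "z": 0, "rx": 0, "ry": 0, "rz": 0, "hand": 255}
    - {"x": 0, "y": 0, "z": 0.05, "rx": 0, "ry": 0, "rz": 0, "hand": 255}
    - {"x": 0, "y": 0, "z": 0.05, "rx": 0, "ry": 0, "rz": 0, "hand": 255}
    - {"x": 0, "y": 0, "z": 0, "rx": 0, "ry": 0, "rz": 0, "hand": 255}

```text
time_s: 7.32
tcp_pos: [0.4387, 0.143, 0.0589]
tool_rot: [-3.141, -0.004, 0.393]
ft_force: [0.5, 0.1, -2.9]
finger_gap: 0.0197
grip_force: 30.0
```

```bash
python3 - <<'E'
from m import *
p=P("scene")
cv2.imwrite("pics/d.png",cv2.resize(p["pixels"][220:460,300:620],(800,600)))
E
```

```text
(no output)
```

View pics/d.png

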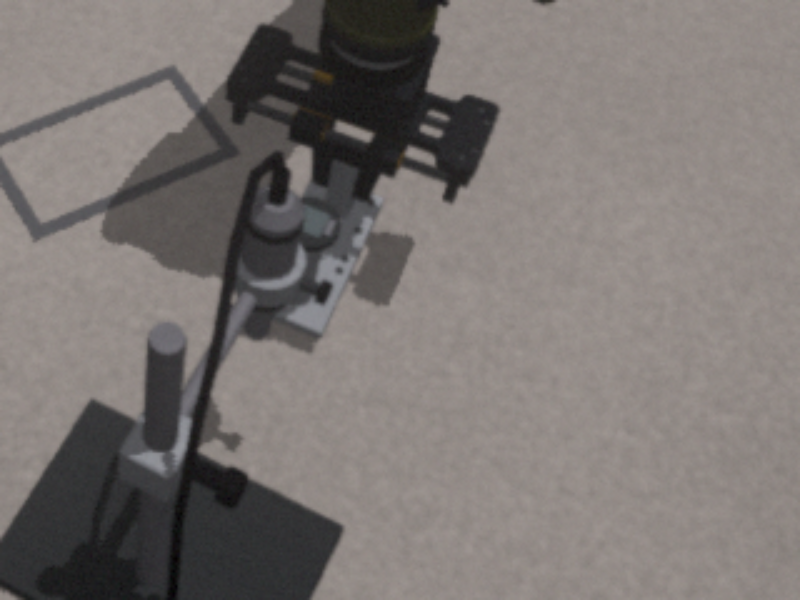

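The carrier is clear of the probe and in the grip, with its pedestal at about crop (318,222). The probe and stand are undisturbed.

Call:
send_rows:
  motion:
    - {"x": 0.013, "y": -0.057, "z": 0, "rx": 0, "ry": 0, "rz": -0.01, "hand": 255}
    - {"x": 0.027, "y": -0.114, "z": 0, "rx": 0, "ry": 0, "rz": -0.02, "hand": 255}
    - {"x": 0.027, "y": -0.114, "z": 0, "rx": 0, "ry": 0, "rz": -0.02, "hand": 255}
    - {"x": 0.027, "y": -0.114, "z": 0, "rx": 0, "ry": 0, "rz": -0.02, "hand": 255}
    - {"x": 0.027, "y": -0.114, "z": 0, "rx": 0, "ry": 0, "rz": -0.02, "hand": 255}
    - {"x": 0.027, "y": -0.114, "z": 0, "rx": 0, "ry": 0, "rz": -0.02, "hand": 255}
    - {"x": 0.027, "y": -0.114, "z": 0, "rx": 0, "ry": 0, "rz": -0.02, "hand": 255}
    - {"x": 0.027, "y": -0.114, "z": 0, "rx": 0, "ry": 0, "rz": -0.02, "hand": 255}
    - {"x": 0.027, "y": -0.114, "z": 0, "rx": 0, "ry": 0, "rz": -0.02, "hand": 255}
    - {"x": 0.027, "y": -0.114, "z": 0, "rx": 0, "ry": 0, "rz": -0.02, "hand": 255}
    - {"x": 0.013, "y": -0.06, "z": 0, "rx": 0, "ry": 0, "rz": -0.01, "hand": 255}
    - {"x": 0, "y": 0, "z": 0, "rx": 0, "ry": 0, "rz": 0, "hand": 255}

```text
time_s: 8.37
tcp_pos: [0.4776, -0.0328, 0.0574]
tool_rot: [3.14, -0.002, -0.242]
ft_force: [-0.7, 0.0, -3.3]
finger_gap: 0.0196
grip_force: 29.9
```

```bash
python3 - <<'E'
from m import *
print(np.round(monitor.get_obs()["tcp_pos"],4))
for n in("scene","top"):
  p=P(n)
  for th in("carrier_post","carrier_mid","carrier"):
    print(th,[(np.round(d["xyz"],3).tolist(),round(d["conf"],2)) for d in cams.tip_of(p,th)[:1]])
  if n=="scene": cv2.imwrite("pics/e.png",cv2.resize(p["pixels"][170:350,240:480],(800,600)))
E
```

```text
[ 0.4776 -0.0328  0.0574]
carrier_post [([0.381, -0.416, -0.001], 0.74)]
carrier_mid [([0.52, -0.04, 0.021], 0.6)]
carrier [([0.519, -0.048, 0.016], 0.57)]
carrier_post [([0.498, -0.309, 0.094], 0.24)]
carrier_mid []
carrier []
```

View pics/e.png

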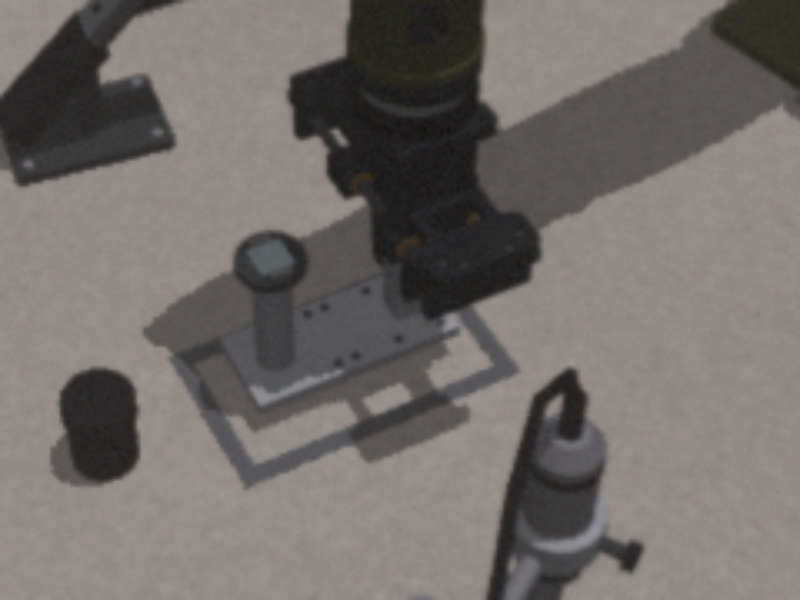

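The carrier hangs level above the outline with the pedestal towards the canister. It needs a small +y nudge, then lowering and releasing.

Call:
send_rows:
  motion:
    - {"x": 0.01, "y": 0.03, "z": -0.04, "rx": 0, "ry": 0, "rz": 0.002, "hand": 255}
    - {"x": 0, "y": 0, "z": -0.04, "rx": 0, "ry": 0, "rz": 0, "hand": 255}
    - {"x": 0, "y": 0, "z": -0.025, "rx": 0, "ry": 0, "rz": 0, "hand": 255}
    - {"x": 0, "y": 0, "z": -0.012, "rx": 0, "ry": 0, "rz": 0, "hand": 255}
    - {"x": 0, "y": 0, "z": 0, "rx": 0, "ry": 0, "rz": 0, "hand": 255}

```text
time_s: 9.18
tcp_pos: [0.478, -0.0244, 0.0397]
tool_rot: [-3.141, 0.001, -0.228]
ft_force: [-1.3, 1.1, -1.2]
finger_gap: 0.0195
grip_force: 30.0
```

Call:
send_rows:
  motion:
    - {"x": 0, "y": -0.02, "z": -0.004, "rx": 0, "ry": 0, "rz": 0, "hand": 255}
    - {"x": 0, "y": 0, "z": 0, "rx": 0, "ry": 0, "rz": 0, "hand": 255}
    - {"x": 0, "y": 0, "z": 0, "rx": 0, "ry": 0, "rz": 0, "hand": 0}
    - {"x": 0, "y": 0, "z": 0, "rx": 0, "ry": 0, "rz": 0, "hand": 0}
    - {"x": 0, "y": 0, "z": 0, "rx": 0, "ry": 0, "rz": 0, "hand": 0}
    - {"x": 0, "y": 0, "z": 0, "rx": 0, "ry": 0, "rz": 0, "hand": 0}
    - {"x": 0, "y": 0, "z": 0, "rx": 0, "ry": 0, "rz": 0, "hand": 0}
    - {"x": 0, "y": 0, "z": 0, "rx": 0, "ry": 0, "rz": 0, "hand": 0}
    - {"x": 0, "y": 0, "z": 0.08, "rx": 0, "ry": 0, "rz": 0, "hand": 0}
    - {"x": 0, "y": 0, "z": 0.2, "rx": 0, "ry": 0, "rz": 0, "hand": 0}
    - {"x": 0, "y": 0, "z": 0.25, "rx": 0, "ry": 0, "rz": 0, "hand": 0}
    - {"x": 0, "y": 0, "z": 0.25, "rx": 0, "ry": 0, "rz": 0, "hand": 0}

```text
time_s: 10.18
tcp_pos: [0.4776, -0.0279, 0.1571]
tool_rot: [3.141, 0.002, -0.229]
ft_force: [0.9, -0.0, -0.1]
finger_gap: 0.0845
grip_force: 0.0
```

```bash
cat > kin.py <<'E'
import numpy as np
from scipy.spatial.transform import Rotation as Ro
def fkb(q):
    R=Ro.identity(); out=[np.array([0,0,1.])]
    for i,a in enumerate(q):
        R=R*(Ro.from_rotvec([0,0,a]) if i%2==0 else Ro.from_rotvec([0,a,0]))
        if i in(1,3,5): out.append(R.apply([0,0,1]))
    return np.array(out).T,R
E
python3 - <<'E'
from m import *
from kin import *
o=monitor.get_obs(); q1=np.array(o["joints"])
S=[([1.212,.69,-.195,1.566,.157,.902,-.215],[.239,-.577,.238]),(q1,o["tcp_pos"])]
print(q1.round(3), o["tool_rot"])
for q,x in S:
    B,R=fkb(q); print("axis",R.apply([0,0,1]).round(3),R.as_euler("xyz").round(3), "pos",np.round(x,3), "az",np.arctan2(x[1],x[0]), q[0])
A=np.vstack([fkb(q)[0] for q,_ in S]); b=np.hstack([x for _,x in S])
for s in([1,1],[-1,-1]):
    D=np.diag([s[0],s[1],1]*2); r=np.linalg.lstsq(A,D@b,rcond=None); print(r[0],r[1])
p=P("scene"); c=[onz(p,*u,.010)[:2] for u in((246.25,225),(292,212.5),(282.5,193.25))]
print(c, [np.degrees(np.arctan2(*(c[i]-c[i+1])[::-1])) for i in(0,1)],[np.linalg.norm(c[i]-c[i+1]) for i in(0,1)])
for n in("scene","top"):
  p=P(n)
  for th in("wand_handle","wand","holster_mouth","holster","carrier_mid","carrier_post"):
    print(n,th,[(np.round(d["xyz"],3).tolist(),round(d["conf"],2)) for d in cams.tip_of(p,th)[:1]])
  cv2.imwrite(f"pics/f{n}.png",p["pixels"])
E
```

```text
[-3.900e-02  6.410e-01  1.000e-03  2.083e+00 -2.000e-03  4.200e-01
 -1.836e+00] [ 3.14086405e+00  2.23064812e-03 -2.29307692e-01]
axis [ 0.    -0.001 -1.   ] [-3.141e+00 -1.000e-03 -1.964e+00] pos [ 0.239 -0.577  0.238] az -1.178099057958065 1.212
axis [-0.002  0.    -1.   ] [ 3.139e+00  1.000e-03 -1.341e+00] pos [ 0.478 -0.028  0.157] az -0.05845937025358858 -0.03890638833702654
[-551.88331131   -2.30551012    0.8233756  -554.52644182] [0.43150494]
[ 4.39132862e+02  1.58011132e+00 -3.90034718e-01  4.40477765e+02] [0.46989062]
[array([ 0.59057022, -0.29965173]), array([ 0.48574577, -0.26260874]), array([ 0.46228455, -0.33070373])] [np.float64(-19.462447757652512), np.float64(70.98929382957193)] [np.float64(0.11117710179464246), np.float64(0.0720233062585293)]
scene wand_handle [([0.482, -0.3, 0.129], 0.58)]
scene wand [([0.5, -0.309, 0.097], 0.75)]
scene holster_mouth [([0.51, -0.316, 0.092], 0.61)]
scene holster [([0.501, -0.311, 0.004], 0.89)]
scene carrier_mid [([0.52, -0.038, 0.004], 0.72)]
scene carrier_post [([0.479, -0.024, 0.057], 0.57)]
top wand_handle [([0.478, -0.3, 0.127], 0.72)]
top wand [([0.497, -0.305, 0.098], 0.85)]
top holster_mouth [([0.506, -0.314, 0.092], 0.85)]
top holster [([0.494, -0.311, 0.002], 0.9)]
top carrier_mid []
top carrier_post []
```

The carrier reads at (0.520, -0.038), inside the outline. For the wand, I'll approach square to the handle's face so the tool ends up vertical at the probe.

Call:
send_rows:
  motion:
    - {"x": 0.029, "y": -0.162, "z": 0.1, "rx": 0, "ry": 0, "rz": -0.02, "hand": 0}
    - {"x": 0.029, "y": -0.162, "z": 0.1, "rx": 0, "ry": 0, "rz": -0.02, "hand": 0}
    - {"x": 0.029, "y": -0.162, "z": 0.1, "rx": 0.0087, "ry": 0.0234, "rz": 0, "hand": 0}
    - {"x": 0.029, "y": -0.162, "z": 0.1, "rx": 0.0087, "ry": 0.0234, "rz": 0, "hand": 0}
    - {"x": 0.029, "y": -0.162, "z": 0.1, "rx": 0.0087, "ry": 0.0234, "rz": 0, "hand": 0}
    - {"x": 0.029, "y": -0.162, "z": 0, "rx": 0.0087, "ry": 0.0234, "rz": 0, "hand": 0}
    - {"x": 0.029, "y": -0.162, "z": 0, "rx": 0.0087, "ry": 0.0234, "rz": 0, "hand": 0}
    - {"x": 0.029, "y": -0.162, "z": 0, "rx": 0.0087, "ry": 0.0234, "rz": 0, "hand": 0}
    - {"x": 0.029, "y": -0.162, "z": 0, "rx": 0.0087, "ry": 0.0234, "rz": 0, "hand": 0}
    - {"x": 0.029, "y": -0.162, "z": -0.1, "rx": 0.0087, "ry": 0.0234, "rz": 0, "hand": 0}
    - {"x": 0.029, "y": -0.162, "z": -0.1, "rx": 0.0087, "ry": 0.0234, "rz": 0, "hand": 0}
    - {"x": 0.029, "y": -0.162, "z": -0.1, "rx": 0.0087, "ry": 0.0234, "rz": 0, "hand": 0}

```text
time_s: 11.93
tcp_pos: [0.5308, -0.3206, 0.1863]
tool_rot: [-3.14, 0.786, -0.354]
ft_force: [0.9, -0.3, -0.6]
finger_gap: 0.0881
grip_force: 0.0
```

Call:
send_rows:
  motion:
    - {"x": 0, "y": 0, "z": 0, "rx": 0, "ry": 0, "rz": 0, "hand": 0}
    - {"x": 0, "y": 0, "z": 0, "rx": 0, "ry": 0, "rz": 0, "hand": 0}

```text
time_s: 12.1
tcp_pos: [0.5286, -0.3196, 0.1789]
tool_rot: [-3.14, 0.795, -0.356]
ft_force: [0.6, 0.4, -0.0]
finger_gap: 0.0881
grip_force: 0.0
```

```bash
cat > g.py <<'E'
from m import *
from scipy.spatial.transform import Rotation as Ro
o=monitor.get_obs(); R=Ro.from_euler("xyz",o["tool_rot"])
print("t",o["time_s"],"tcp",np.round(o["tcp_pos"],4),"tz",R.apply([0,0,1]).round(3),"ty",R.apply([0,1,0]).round(3),"q",np.round(o["joints"],2))
psi=-0.355;s=.5**.5;c_,s_=np.cos(psi),np.sin(psi)
W=np.array([[s*c_,s*s_,-s],[-s_,c_,0],[s*c_,s*s_,s]]).T
E
python3 - <<'E'
from g import *
T=np.c_[W[:,0],-W[:,1],-W[:,2]]
print("rotvec units",(Ro.from_matrix(T)*R.inv()).as_rotvec()/np.pi)
H=np.array([.4795,-.3003,.128]); print("shift units",(H+.019*T[:,2]-o["tcp_pos"])/.15)
for n in("scene",):
  p=P(n)
  for th in("wand_handle","wand"): print(n,th,[(np.round(d["xyz"],3).tolist(),round(d["conf"],2)) for d in cams.tip_of(p,th)[:1]])
  cv2.imwrite("pics/g.png",cv2.resize(p["pixels"][80:260,180:420],(800,600)))
E
```

```text
t 12.1 tcp [ 0.5286 -0.3196  0.1789] tz [-0.668  0.25  -0.7  ] ty [-0.349 -0.937 -0.001] q [ 0.42  1.22  0.06  0.75  0.03  1.96 -1.46]
rotvec units [-0.00147269 -0.00267185  0.0006323 ]
shift units [-0.41117286  0.15975124 -0.42858998]
scene wand_handle [([0.48, -0.3, 0.133], 0.66)]
scene wand [([0.498, -0.31, 0.098], 0.9)]
```

View pics/g.png

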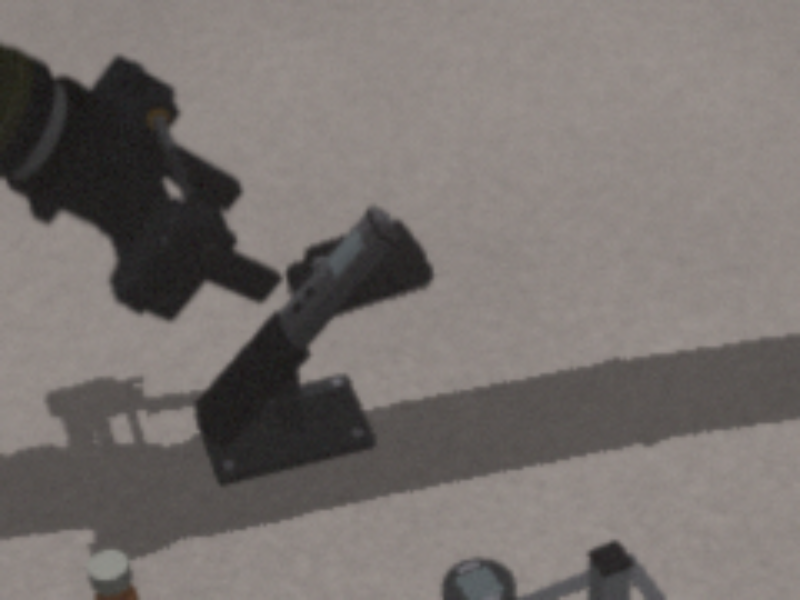

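The open fingers straddle the handle plane, with the handle at about crop (340,270) and the fingertips around (230,250). I'll go in and close.

Call:
send_rows:
  motion:
    - {"x": -0.08, "y": 0.03, "z": -0.08, "rx": -0.0015, "ry": -0.0027, "rz": 0, "hand": 0}
    - {"x": -0.1, "y": 0.04, "z": -0.1, "rx": 0, "ry": 0, "rz": 0, "hand": 0}
    - {"x": -0.1, "y": 0.04, "z": -0.1, "rx": 0, "ry": 0, "rz": 0, "hand": 0}
    - {"x": -0.08, "y": 0.03, "z": -0.08, "rx": 0, "ry": 0, "rz": 0, "hand": 0}
    - {"x": -0.05, "y": 0.02, "z": -0.05, "rx": 0, "ry": 0, "rz": 0, "hand": 0}
    - {"x": 0, "y": 0, "z": 0, "rx": 0, "ry": 0, "rz": 0, "hand": 0}
    - {"x": 0, "y": 0, "z": 0, "rx": 0, "ry": 0, "rz": 0, "hand": 0}

```text
time_s: 12.83
tcp_pos: [0.4704, -0.2951, 0.1288]
tool_rot: [3.141, 0.769, -0.355]
ft_force: [0.9, -0.1, 0.7]
finger_gap: 0.0881
grip_force: 0.0
```

```bash
python3 - <<'E'
from g import *
T=np.c_[W[:,0],-W[:,1],-W[:,2]]
print("rotvec units",(Ro.from_matrix(T)*R.inv()).as_rotvec()/np.pi)
H=np.array([.4795,-.3003,.128]); d=H-(np.array(o["tcp_pos"])-.019*T[:,2]); print("err in wand axes mm",1e3*W.T@d, o["ft_force"])
for n in("scene","top"):
  p=P(n)
  cv2.imwrite(f"pics/h{n}.png",cv2.resize(p["pixels"][80:260,180:420] if n=="scene" else p["pixels"][180:300,360:520],(800,600)))
E
```

```text
t 12.8333 tcp [ 0.4704 -0.2951  0.1288] tz [-0.653  0.241 -0.718] ty [-0.347 -0.938  0.001] q [ 0.43  1.14  0.04  1.12  0.04  1.64 -1.48]
rotvec units [ 0.00200603  0.00475322 -0.00027946]
err in wand axes mm [  7.88322326  -1.67920084 -12.25932835] [ 0.86897427 -0.05433063  0.7215583 ]
```

View pics/hscene.png

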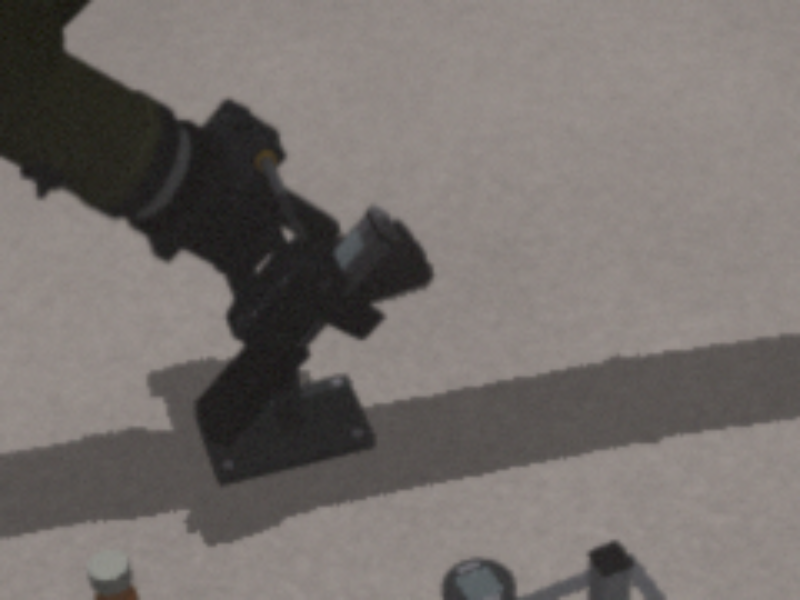

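The fingers straddle the handle, but about 12 mm short of the depth I want, so I'll finish the approach and close.

Call:
send_rows:
  motion:
    - {"x": -0.012, "y": 0, "z": -0.04, "rx": 0.002, "ry": 0.0048, "rz": 0, "hand": 0}
    - {"x": -0.011, "y": 0, "z": -0.04, "rx": 0, "ry": 0, "rz": 0, "hand": 0}
    - {"x": 0, "y": 0, "z": 0, "rx": 0, "ry": 0, "rz": 0, "hand": 0}
    - {"x": 0, "y": 0, "z": 0, "rx": 0, "ry": 0, "rz": 0, "hand": 180}
    - {"x": 0, "y": 0, "z": 0, "rx": 0, "ry": 0, "rz": 0, "hand": 255}
    - {"x": 0, "y": 0, "z": 0, "rx": 0, "ry": 0, "rz": 0, "hand": 255}
    - {"x": 0, "y": 0, "z": 0, "rx": 0, "ry": 0, "rz": 0, "hand": 255}
    - {"x": 0, "y": 0, "z": 0, "rx": 0, "ry": 0, "rz": 0, "hand": 255}
    - {"x": 0, "y": 0, "z": 0, "rx": 0, "ry": 0, "rz": 0, "hand": 255}
    - {"x": 0, "y": 0, "z": 0, "rx": 0, "ry": 0, "rz": 0, "hand": 255}
    - {"x": 0, "y": 0, "z": 0, "rx": 0, "ry": 0, "rz": 0, "hand": 255}
    - {"x": 0, "y": 0, "z": 0, "rx": 0, "ry": 0, "rz": 0, "hand": 255}

```text
time_s: 13.93
tcp_pos: [0.4655, -0.2957, 0.1129]
tool_rot: [3.141, 0.791, -0.356]
ft_force: [-1.8, -1.9, 1.6]
finger_gap: 0.0303
grip_force: 1.2
```

Call:
send_rows:
  motion:
    - {"x": 0, "y": 0, "z": 0, "rx": 0, "ry": 0, "rz": 0, "hand": 255}
    - {"x": 0, "y": 0, "z": 0, "rx": 0, "ry": 0, "rz": 0, "hand": 255}
    - {"x": 0, "y": 0, "z": 0, "rx": 0, "ry": 0, "rz": 0, "hand": 255}
    - {"x": 0, "y": 0, "z": 0, "rx": 0, "ry": 0, "rz": 0, "hand": 255}

```text
time_s: 14.27
tcp_pos: [0.4654, -0.2958, 0.113]
tool_rot: [3.14, 0.792, -0.356]
ft_force: [-1.3, -1.9, 0.9]
finger_gap: 0.0276
grip_force: 29.8
```

```bash
python3 - <<'E'
from g import *
T=np.c_[W[:,0],-W[:,1],-W[:,2]]
print("rotvec units",(Ro.from_matrix(T)*R.inv()).as_rotvec()/np.pi)
H=np.array([.4795,-.3003,.128]); d=H-(np.array(o["tcp_pos"])-.019*T[:,2]); print("err in wand axes mm",1e3*W.T@d, o["ft_force"],o["grip_force"],o["finger_gap"],o["torque"])
E
```

```text
t 14.2667 tcp [ 0.4654 -0.2958  0.113 ] tz [-0.667  0.247 -0.703] ty [-0.348 -0.938  0.001] q [ 0.43  1.17  0.04  1.12  0.04  1.64 -1.48]
rotvec units [-4.18604823e-04 -1.92869430e-03  7.53965853e-05]
err in wand axes mm [-0.12999433  0.70622669  2.08646795] [-1.33901493 -1.88411806  0.85367284] 29.792603105306625 0.02759872977459221 [-0.30350485 -0.17625991  0.33626177]
```

Call:
send_rows:
  motion:
    - {"x": -0.022, "y": 0.008, "z": 0.024, "rx": 0, "ry": 0, "rz": 0, "hand": 255}
    - {"x": -0.044, "y": 0.016, "z": 0.047, "rx": 0, "ry": 0, "rz": 0, "hand": 255}
    - {"x": -0.044, "y": 0.016, "z": 0.047, "rx": 0, "ry": 0, "rz": 0, "hand": 255}

```text
time_s: 14.52
tcp_pos: [0.4497, -0.2888, 0.1302]
tool_rot: [-3.14, 0.79, -0.353]
ft_force: [0.2, -0.3, -0.7]
finger_gap: 0.0276
grip_force: 29.8
```

Forces are low, so I'll keep drawing it out.

Call:
send_rows:
  motion:
    - {"x": -0.044, "y": 0.016, "z": 0.047, "rx": 0, "ry": 0, "rz": 0, "hand": 255}
    - {"x": -0.044, "y": 0.016, "z": 0.047, "rx": 0, "ry": 0, "rz": 0, "hand": 255}
    - {"x": -0.044, "y": 0.016, "z": 0.047, "rx": 0, "ry": 0, "rz": 0, "hand": 255}
    - {"x": -0.044, "y": 0.016, "z": 0.047, "rx": 0, "ry": 0, "rz": 0, "hand": 255}
    - {"x": -0.044, "y": 0.016, "z": 0.047, "rx": 0, "ry": 0, "rz": 0, "hand": 255}
    - {"x": -0.044, "y": 0.016, "z": 0.047, "rx": 0, "ry": 0, "rz": 0, "hand": 255}
    - {"x": -0.044, "y": 0.016, "z": 0.047, "rx": 0, "ry": 0, "rz": 0, "hand": 255}
    - {"x": -0.044, "y": 0.016, "z": 0.047, "rx": 0, "ry": 0, "rz": 0, "hand": 255}
    - {"x": 0, "y": 0, "z": 0, "rx": 0, "ry": 0, "rz": 0, "hand": 255}

```text
time_s: 15.27
tcp_pos: [0.3956, -0.2701, 0.1885]
tool_rot: [3.141, 0.791, -0.356]
ft_force: [-0.4, 0.8, -1.2]
finger_gap: 0.0274
grip_force: 29.8
```

```bash
python3 - <<'E'
from g import *
t=np.array([.4654,-.2958,.113]); print("drawn mm",1e3*W.T@(np.array(o["tcp_pos"])-t),o["ft_force"])
for n in("scene","top"):
  p=P(n)
  for th in("wand_window","wand_handle","wand","holster_mouth"): print(n,th,[(np.round(d["xyz"],3).tolist(),round(d["conf"],2)) for d in cams.tip_of(p,th)[:1]])
  if n=="scene":cv2.imwrite("pics/i.png",cv2.resize(p["pixels"][60:240,180:420],(800,600)))
E
```

```text
t 15.2667 tcp [ 0.3956 -0.2701  0.1885] tz [-0.666  0.247 -0.703] ty [-0.348 -0.937  0.   ] q [ 0.43  0.97  0.04  1.4   0.05  1.55 -1.48]
drawn mm [-105.95092504   -0.19836554    0.78833038] [-0.36448817  0.76399335 -1.15753355]
scene wand_window [([0.49, -0.31, 0.118], 0.83)]
scene wand_handle [([0.412, -0.272, 0.206], 0.9)]
scene wand [([0.432, -0.283, 0.172], 0.79)]
scene holster_mouth [([0.509, -0.312, 0.093], 0.95)]
top wand_window []
top wand_handle []
top wand []
top holster_mouth []
```

View pics/i.png

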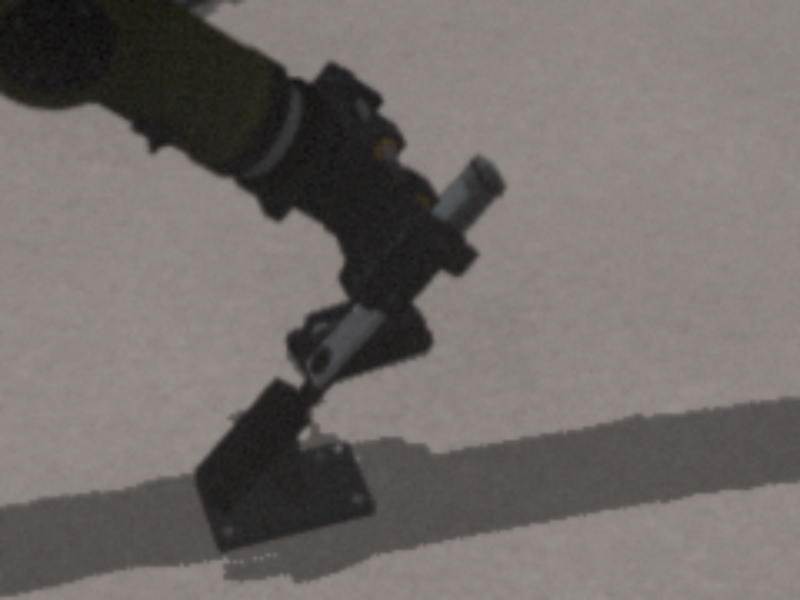

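The wand is free, with its tip just above the mouth at crop (310,395) and the window visible at (320,360). Next I'll lift, level it and swing towards the probe.

Call:
send_rows:
  motion:
    - {"x": -0.044, "y": 0.016, "z": 0.08, "rx": 0, "ry": 0, "rz": 0, "hand": 255}
    - {"x": 0, "y": 0.016, "z": 0.12, "rx": 0, "ry": 0, "rz": 0, "hand": 255}
    - {"x": 0.03, "y": 0.07, "z": 0.12, "rx": -0.0087, "ry": -0.0236, "rz": 0, "hand": 255}
    - {"x": 0.03, "y": 0.07, "z": 0.08, "rx": -0.0087, "ry": -0.0236, "rz": 0, "hand": 255}
    - {"x": 0.04, "y": 0.08, "z": 0.04, "rx": -0.0087, "ry": -0.0236, "rz": 0, "hand": 255}
    - {"x": 0.04, "y": 0.08, "z": 0, "rx": -0.0087, "ry": -0.0236, "rz": 0, "hand": 255}
    - {"x": 0.04, "y": 0.08, "z": 0, "rx": -0.0087, "ry": -0.0236, "rz": 0, "hand": 255}
    - {"x": 0.04, "y": 0.08, "z": 0, "rx": -0.0087, "ry": -0.0236, "rz": 0, "hand": 255}
    - {"x": 0.04, "y": 0.08, "z": 0, "rx": -0.0087, "ry": -0.0236, "rz": 0, "hand": 255}
    - {"x": 0.04, "y": 0.08, "z": 0, "rx": -0.0087, "ry": -0.0236, "rz": 0, "hand": 255}
    - {"x": 0.04, "y": 0.08, "z": 0, "rx": -0.0087, "ry": -0.0236, "rz": 0, "hand": 255}
    - {"x": 0.04, "y": 0.08, "z": 0, "rx": -0.0087, "ry": -0.0236, "rz": 0, "hand": 255}

```text
time_s: 16.77
tcp_pos: [0.4461, -0.148, 0.2541]
tool_rot: [-3.14, -0.003, -0.355]
ft_force: [0.5, -0.0, -2.5]
finger_gap: 0.0275
grip_force: 29.8
```

```bash
python3 - <<'E'
from g import *
T=Ro.from_euler("xyz",[np.pi,0,-.355])
print("rotvec units",(T*R.inv()).as_rotvec()/np.pi, "to pre",(np.array([.447,.144,.15])-o["tcp_pos"])/.15)
E
```

```text
t 16.7667 tcp [ 0.4461 -0.148   0.2541] tz [ 0.004  0.    -1.   ] ty [-0.348 -0.938 -0.002] q [ 0.23  0.46 -0.01  2.01  0.    0.67 -1.71]
rotvec units [-1.07452126e-04  1.16440007e-03  1.81914810e-05] to pre [ 0.00568034  1.94652127 -0.69383698]
```

Call:
send_rows:
  motion:
    - {"x": 0, "y": 0.08, "z": 0, "rx": 0, "ry": 0.0012, "rz": 0.01, "hand": 255}
    - {"x": 0, "y": 0.16, "z": 0, "rx": 0, "ry": 0, "rz": 0.02, "hand": 255}
    - {"x": 0, "y": 0.18, "z": 0, "rx": 0, "ry": 0, "rz": 0.022, "hand": 255}
    - {"x": 0, "y": 0.18, "z": 0, "rx": 0, "ry": 0, "rz": 0.022, "hand": 255}
    - {"x": 0, "y": 0.18, "z": 0, "rx": 0, "ry": 0, "rz": 0.022, "hand": 255}
    - {"x": 0, "y": 0.18, "z": 0, "rx": 0, "ry": 0, "rz": 0.022, "hand": 255}
    - {"x": 0, "y": 0.18, "z": -0.1, "rx": 0, "ry": 0, "rz": 0.022, "hand": 255}
    - {"x": 0, "y": 0.18, "z": -0.12, "rx": 0, "ry": 0, "rz": 0.022, "hand": 255}
    - {"x": 0, "y": 0.18, "z": -0.12, "rx": 0, "ry": 0, "rz": 0.022, "hand": 255}
    - {"x": 0, "y": 0.18, "z": -0.12, "rx": 0, "ry": 0, "rz": 0.022, "hand": 255}
    - {"x": 0, "y": 0.16, "z": -0.12, "rx": 0, "ry": 0, "rz": 0.02, "hand": 255}
    - {"x": 0, "y": 0.1, "z": -0.11, "rx": 0, "ry": 0, "rz": 0.012, "hand": 255}

```text
time_s: 17.77
tcp_pos: [0.4466, 0.1454, 0.1486]
tool_rot: [-3.141, 0.006, 0.4]
ft_force: [-0.4, 0.7, -0.4]
finger_gap: 0.0271
grip_force: 29.8
```

Call:
send_rows:
  motion:
    - {"x": 0, "y": 0, "z": -0.1, "rx": 0, "ry": 0, "rz": 0, "hand": 255}
    - {"x": 0, "y": 0, "z": -0.1, "rx": 0, "ry": 0, "rz": 0, "hand": 255}
    - {"x": 0, "y": 0, "z": -0.1, "rx": 0, "ry": 0, "rz": 0, "hand": 255}
    - {"x": 0, "y": 0, "z": -0.1, "rx": 0, "ry": 0, "rz": 0, "hand": 255}
    - {"x": 0, "y": 0, "z": 0, "rx": 0, "ry": 0, "rz": 0, "hand": 255}
    - {"x": 0, "y": 0, "z": 0, "rx": 0, "ry": 0, "rz": 0, "hand": 255}

```text
time_s: 18.27
tcp_pos: [0.4465, 0.1422, 0.0891]
tool_rot: [3.141, 0.007, 0.394]
ft_force: [0.6, -0.3, -0.8]
finger_gap: 0.027
grip_force: 29.8
```

```bash
python3 - <<'E'
from g import *
print(o["tool_rot"])
for n in("scene","top"):
  p=P(n)
  for th in("wand_window","wand_handle","wand","probe_lens","carrier_mid"): print(n,th,[(np.round(d["xyz"],4).tolist(),round(d["conf"],2)) for d in cams.tip_of(p,th)[:1]])
  a=p["pixels"][240:390,320:520] if n=="scene" else p["pixels"][130:280,120:320]
  cv2.imwrite(f"pics/j{n}.png",cv2.resize(a,(800,600)))
E
```

```text
t 18.2667 tcp [0.4465 0.1422 0.0891] tz [-0.006 -0.003 -1.   ] ty [ 0.384 -0.923  0.001] q [-0.36  0.77 -0.08  2.15  0.24  0.24 -1.82]
[3.14084755 0.00723895 0.39393732]
scene wand_window [([0.5597, 0.1826, 0.111], 0.95)]
scene wand_handle [([0.4465, 0.1446, 0.1116], 0.66)]
scene wand [([0.4805, 0.1577, 0.1064], 0.97)]
scene probe_lens [([0.6103, 0.2132, 0.1166], 0.65)]
scene carrier_mid [([0.5222, -0.0376, 0.0031], 0.9)]
top wand_window []
top wand_handle [([0.446, 0.1438, 0.1081], 0.56)]
top wand [([0.6789, -0.0837, 0.0037], 0.38)]
top probe_lens [([0.6128, 0.2108, 0.1164], 0.78)]
top carrier_mid [([0.5198, -0.0365, 0.0058], 0.91)]
```

View pics/jscene.png

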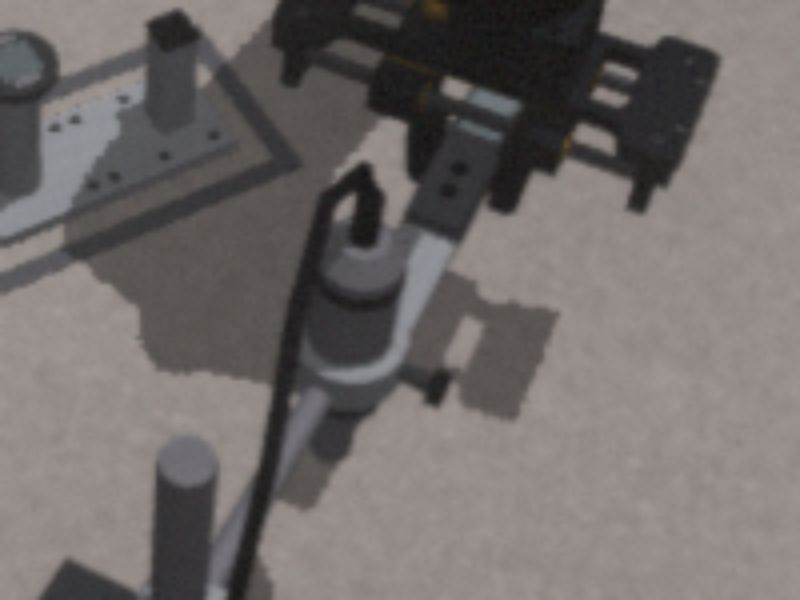

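The wand is level and points at the probe with its tip hidden behind the probe body. The nose's lower end is at about crop (332,455). I'll check the lens estimate against that by reprojection.

```bash
python3 - <<'E'
from g import *
def prj(p,X):
    u,_=cv2.projectPoints(np.array([X],float),cv2.Rodrigues(p["R"])[0],p["t"],p["camera_matrix"],np.array([p["k1"],0,0,0.])); return u[0,0]
p=P("scene")
L=np.array([.6114,.2118,.115])
for dz in(0,.035): print("nose crop",(prj(p,L+[0,0,dz])-[320,240])*4)
th=np.linspace(0,6.28,60); c=np.array([(prj(p,L+[.009*np.cos(a),.009*np.sin(a),0])-[320,240])*4 for a in th]); print("ellipse",c.min(0),c.max(0))
# nose pixels: horizontal edge profile
g=cv2.cvtColor(p["pixels"],cv2.COLOR_BGR2GRAY)
for r in range(346,358): print(r,g[r,394:416])
print("px per mm x,y",(prj(p,L+[.01,0,0])-prj(p,L))/10,(prj(p,L+[0,.01,0])-prj(p,L))/10)
s=np.array([.923,.384,0])
for yaw in(.37,.393,.41): print("post crop",yaw,(prj(p,[L[0]+.145*np.cos(yaw),L[1]+.145*np.sin(yaw),.314])-[320,240])*4)
E
```

```text
t 18.8667 tcp [0.4468 0.1425 0.0895] tz [-0.004 -0.002 -1.   ] ty [ 0.383 -0.924 -0.   ] q [-0.36  0.77 -0.08  2.15  0.24  0.24 -1.82]
nose crop [328.57643699 447.73898023]
nose crop [335.79517789 402.33832779]
ellipse [307.09420581 429.3203564 ] [350.08662399 466.40513568]
346 [116 116 113 101  89  73  57  56  50  53  57  56  53  51  63  96 127 139
 141 141 144 144]
347 [114 113 108  94  78  61  52  53  54  57  55  55  55  57  83 120 140 142
 143 144 142 144]
348 [118 110 101  85  68  52  53  51  54  55  53  54  57  61 101 132 141 141
 144 142 142 144]
349 [115 106  95  76  56  53  53  54  54  54  54  58  56  64 111 140 139 140
 141 144 145 147]
350 [110  98  86  65  53  53  55  56  54  54  52  57  57  71 114 142 143 142
 144 145 145 144]
351 [102  91  84  68  56  58  56  55  57  59  56  57  57  84 121 140 141 142
 144 146 143 144]
352 [ 96  88  83  77  63  59  56  55  56  53  55  53  61  96 129 139 141 140
 142 142 141 142]
353 [ 91  81  83  81  70  60  55  54  57  58  57  55  74 108 133 138 138 141
 145 146 145 141]
354 [ 84  83  90  85  82  69  63  57  57  58  61  78 105 133 145 143 140 143
 145 145 147 143]
355 [ 82  87  90  90  85  80  71  68  67  67  92 117 135 146 147 146 146 144
 142 143 147 146]
356 [ 84  86  88  88  89  90  80  80  79  85 117 142 145 145 150 148 146 142
 142 144 146 146]
357 [ 79  89  87  90  88  88  84  84  88 107 127 145 144 146 147 146 145 142
 143 143 141 142]
px per mm x,y [-0.42303452  0.33951612] [0.42578527 0.39092249]
post crop 0.37 [197.26895135 465.52091514]
post crop 0.393 [206.83940933 469.73035056]
post crop 0.41 [213.99504616 472.7267141 ]
```

Call:
send_rows:
  motion:
    - {"x": 0, "y": 0, "z": -0.026, "rx": 0, "ry": 0, "rz": 0, "hand": 255}
    - {"x": 0.03, "y": 0.013, "z": 0, "rx": 0, "ry": 0, "rz": 0, "hand": 255}
    - {"x": 0.05, "y": 0.021, "z": 0, "rx": 0, "ry": 0, "rz": 0, "hand": 255}
    - {"x": 0.06, "y": 0.025, "z": 0, "rx": 0, "ry": 0, "rz": 0, "hand": 255}
    - {"x": 0.06, "y": 0.025, "z": 0, "rx": 0, "ry": 0, "rz": 0, "hand": 255}
    - {"x": 0.06, "y": 0.025, "z": 0, "rx": 0, "ry": 0, "rz": 0, "hand": 255}
    - {"x": 0.05, "y": 0.021, "z": 0, "rx": 0, "ry": 0, "rz": 0, "hand": 255}
    - {"x": 0.03, "y": 0.013, "z": 0, "rx": 0, "ry": 0, "rz": 0, "hand": 255}
    - {"x": 0.01, "y": 0.005, "z": 0, "rx": 0, "ry": 0, "rz": 0, "hand": 255}
    - {"x": 0, "y": 0, "z": 0, "rx": 0, "ry": 0, "rz": 0, "hand": 255}
    - {"x": 0, "y": 0, "z": 0, "rx": 0, "ry": 0, "rz": 0, "hand": 255}
    - {"x": 0, "y": 0, "z": 0, "rx": 0, "ry": 0, "rz": 0, "hand": 255}

```text
time_s: 19.92
tcp_pos: [0.4986, 0.1644, 0.0854]
tool_rot: [3.142, 0.005, 0.393]
ft_force: [0.5, 0.1, -1.8]
finger_gap: 0.0275
grip_force: 29.8
```

```bash
python3 - <<'E'
from g import *
print(o["tool_rot"],o["ft_force"])
for n in("scene","top"):
  p=P(n)
  for th in("wand_window","wand_handle","wand","probe_lens"): print(n,th,[(np.round(d["xyz"],4).tolist(),round(d["conf"],2)) for d in cams.tip_of(p,th)[:1]])
  a=p["pixels"][300:375,370:470]
  if n=="scene":cv2.imwrite(f"pics/k{n}.png",cv2.resize(a,(800,600),interpolation=cv2.INTER_CUBIC))
o=monitor.get_obs();print(o["tcp_pos"],np.abs(o["qd"]).max())
E
```

```text
t 19.9167 tcp [0.4986 0.1644 0.0854] tz [-0.005 -0.002 -1.   ] ty [ 0.383 -0.924  0.   ] q [-0.34  0.81 -0.11  1.98  0.23  0.37 -1.81]
[3.14150558 0.0054713  0.39310496] [ 0.51526612  0.0710122  -1.80498382]
scene wand_window [([0.61, 0.2069, 0.1079], 0.67)]
scene wand_handle [([0.5001, 0.1665, 0.1063], 0.69)]
scene wand [([0.5339, 0.1778, 0.1022], 0.64)]
scene probe_lens [([0.6096, 0.2118, 0.1146], 0.57)]
top wand_window [([0.6167, 0.2106, 0.1047], 0.59)]
top wand_handle [([0.4977, 0.1658, 0.1021], 0.55)]
top wand []
top probe_lens [([0.6139, 0.2125, 0.1174], 0.81)]
[0.49927108 0.16470089 0.08550412] 0.0009570348559968609
```

View pics/kscene.png

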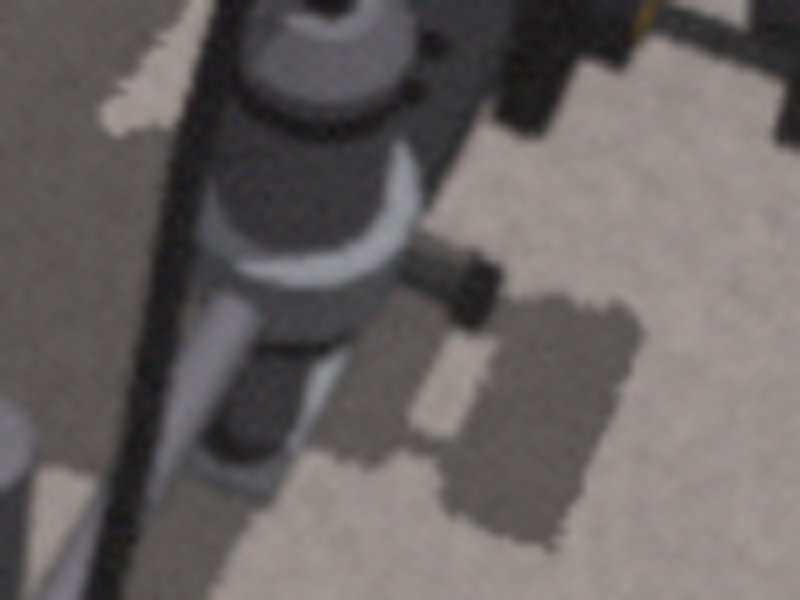

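The paddle tip shows just past the nose, with its lower right corner at about crop (272,492) and its right edge running up to (350,350). I'll compare that with the wand model's projection.

```bash
python3 - <<'E'
from g import *
def prj(p,X):
    u,_=cv2.projectPoints(np.array([X],float),cv2.Rodrigues(p["R"])[0],p["t"],p["camera_matrix"],np.array([p["k1"],0,0,0.])); return (u[0,0]-[370,300])*8
p=P("scene"); ax=np.array([.924,.383,0]); ay=np.array([-.383,.924,0])
Wn=np.array([.4992,.1647,.1055])+.121*ax; print("window est",Wn)
for h in(0,-.007):
  for s in(1,-1): print("tip",h,s,prj(p,Wn+.013*ax+s*.013*ay+[0,0,h]).round(0), "50 back",prj(p,Wn-.04*ax+s*.013*ay+[0,0,h]).round(0))
L=np.array([.6108,.2112,.115]); print("lens",prj(p,L))
th=np.linspace(0,6.28,60); c=np.array([prj(p,L+[.009*np.cos(a),.009*np.sin(a),0]) for a in th]); print("ellipse",c.min(0),c.max(0))
for v in(ax,ay,[0,0,1]): print("px8 per mm",(prj(p,Wn+.01*np.array(v))-prj(p,Wn))/10)
E
```

```text
t 20.4167 tcp [0.4993 0.1647 0.0855] tz [-0.004 -0.002 -1.   ] ty [ 0.383 -0.924 -0.   ] q [-0.34  0.81 -0.11  1.98  0.23  0.37 -1.81]
window est [0.611004 0.211043 0.1055  ]
tip 0 1 [286. 508.] 50 back [379. 315.]
tip 0 -1 [171. 460.] 50 back [267. 270.]
tip -0.007 1 [283. 525.] 50 back [375. 333.]
tip -0.007 -1 [169. 477.] 50 back [264. 288.]
lens [257.14060701 411.99024998]
ellipse [214.20130038 375.19523979] [300.1358117  449.27960558]
px8 per mm [-1.81490318  3.69504803]
px8 per mm [4.39732054 1.83564707]
px8 per mm [ 0.39762707 -2.50483879]
```

```bash
python3 - <<'E'
from g import *
p=P("scene"); g=cv2.cvtColor(p["pixels"],cv2.COLOR_BGR2GRAY)
print("cols 390..416")
for r in range(338,366): print(r,*g[r,390:417])
t=P("top")
for pp in(p,t):
  for th in("wand_window","probe_lens","wand_handle"):
    m=cams.masks_of(pp,th)
    if m: v,u=np.nonzero(m[0]["pixels"]); print(th,m[0]["conf"],len(u),u.mean(),v.mean(),u.min(),u.max(),v.min(),v.max())
E
```

```text
t 20.4667 tcp [0.4993 0.1647 0.0855] tz [-0.004 -0.002 -1.   ] ty [ 0.383 -0.924 -0.   ] q [-0.34  0.81 -0.11  1.98  0.23  0.37 -1.81]
cols 390..416
338 31 25 49 71 77 75 95 108 115 116 108 89 72 66 65 68 69 65 67 68 64 72 68 68 68 68 66
339 33 37 55 74 84 87 102 109 116 116 112 98 78 66 67 64 64 66 68 71 68 67 68 68 71 72 76
340 32 29 58 79 87 97 108 116 119 113 108 94 79 67 64 69 66 69 67 69 70 72 71 68 69 76 81
341 35 34 57 79 90 104 112 117 119 111 103 88 69 65 65 68 68 63 68 67 69 63 63 57 67 82 83
342 32 40 58 83 98 111 116 119 116 109 94 75 51 50 57 57 59 58 58 55 58 54 52 52 72 81 87
343 34 43 69 94 104 115 116 118 113 100 86 58 40 33 37 32 34 35 37 41 36 55 75 74 76 84 87
344 30 47 78 100 113 115 118 113 103 90 73 52 45 44 39 34 31 42 45 52 66 93 103 91 81 85 86
345 32 57 88 105 113 116 120 115 98 83 65 55 54 52 54 53 49 52 59 88 113 129 119 89 82 84 90
346 36 70 98 112 117 117 115 106 90 68 55 51 53 52 53 55 53 53 76 115 140 133 108 88 85 87 87
347 43 78 106 113 116 119 109 97 77 56 52 53 55 59 50 58 51 56 90 129 142 121 89 84 86 89 88
348 44 83 111 117 120 111 101 87 66 54
[... 1402 characters left out ...]
128 143 145 146 144 143 140 142 144 147 149 147 147
364 85 87 87 86 87 89 86 87 87 89 91 109 124 132 143 143 147 148 149 145 144 142 146 150 151 151 152
365 86 90 91 86 86 87 89 86 85 88 95 120 142 146 147 145 147 147 148 144 145 144 146 145 144 148 149
wand_window 0.78 371 421.93261455525607 314.188679245283 394 438 287 362
probe_lens 0.57 12181 371.24029225843526 413.99958952466955 293 437 281 479
wand_handle 0.83 410 421.10243902439026 315.13658536585365 393 437 286 362
wand_window 0.57 170 227.76470588235293 265.25882352941176 222 234 255 273
probe_lens 0.78 5675 187.6435242290749 159.6174449339207 136 239 110 203
wand_handle 0.77 182 225.86813186813185 257.66483516483515 205 234 196 272
```

Both the edge comparison and the nets put the window about 4 mm towards -y of the wand axis, which means a small yaw error in the grip. I'll correct it with a small yaw about the tool.

Call:
send_rows:
  motion:
    - {"x": 0, "y": 0, "z": 0, "rx": 0, "ry": 0, "rz": 0.005, "hand": 255}
    - {"x": 0, "y": 0, "z": 0, "rx": 0, "ry": 0, "rz": 0.005, "hand": 255}
    - {"x": 0, "y": 0, "z": 0, "rx": 0, "ry": 0, "rz": 0, "hand": 255}
    - {"x": 0, "y": 0, "z": 0, "rx": 0, "ry": 0, "rz": 0, "hand": 255}
    - {"x": 0, "y": 0, "z": 0, "rx": 0, "ry": 0, "rz": 0, "hand": 255}
    - {"x": 0, "y": 0, "z": 0, "rx": 0, "ry": 0, "rz": 0, "hand": 255}

```text
time_s: 21.37
tcp_pos: [0.4993, 0.1647, 0.0855]
tool_rot: [-3.142, 0.004, 0.424]
ft_force: [1.1, 0.9, -1.1]
finger_gap: 0.0277
grip_force: 29.8
```

```bash
python3 - <<'E'
from g import *
print(o["tool_rot"],o["ft_force"])
p=P("scene"); g=cv2.cvtColor(p["pixels"],cv2.COLOR_BGR2GRAY)
def prj(p,X):
    u,_=cv2.projectPoints(np.array([X],float),cv2.Rodrigues(p["R"])[0],p["t"],p["camera_matrix"],np.array([p["k1"],0,0,0.])); return u[0,0]
# desired: window straight under the scene-camera lens fix
ax=np.array([np.cos(.393),np.sin(.393),0]); ay=np.array([-ax[1],ax[0],0]); Wn=np.array([.6096,.2108,.105])
for h in(0,-.007): print("want corner",prj(p,Wn+.013*ax+.013*ay+[0,0,h]),"back",prj(p,Wn-.027*ax+.013*ay+[0,0,h]))
for r in (345,346,347,348,349,350,*range(357,368)): print(r,*g[r,396:417])
for pp in(p,P("top")):
  for th in("wand_window","wand_handle","probe_lens"): print(th,[(np.round(d["xyz"],4).tolist(),round(d["conf"],2)) for d in cams.tip_of(pp,th)[:1]])
E
```

```text
t 21.3667 tcp [0.4993 0.1647 0.0855] tz [-0.004 -0.002 -1.   ] ty [ 0.412 -0.911 -0.   ] q [-0.34  0.81 -0.12  1.98  0.24  0.37 -1.79]
[-3.14155025  0.00436557  0.42444158] [ 1.08594684  0.94740292 -1.09370519]
want corner [406.22113881 363.10070779] back [414.9949226  344.77563782]
want corner [405.84720753 365.23763581] back [414.58424805 346.96238817]
345 114 111 97 86 64 54 54 51 52 49 46 56 61 85 112 134 144 143 122 88 85
346 113 101 88 67 59 51 51 56 55 57 53 58 77 122 146 146 149 136 108 85 85
347 106 98 79 58 53 50 55 57 55 53 56 58 87 129 147 152 143 118 89 87 85
348 100 85 65 54 51 57 56 54 57 58 52 61 107 140 148 146 136 105 87 86 89
349 94 72 54 51 51 53 57 51 52 57 53 68 114 146 149 146 123 94 87 89 90
350 83 62 51 50 52 53 53 54 54 54 59 73 120 147 147 137 107 85 86 93 88
357 82 67 41 33 31 34 30 31 29 41 70 114 130 128 138 134 127 128 108 94 94
358 88 83 67 54 39 37 41 41 50 71 105 129 126 135 142 144 144 145 134 124 124
359 83 80 85 77 69 62 62 67 78 104 130 127 124 137 146 150 148 147 146 144 145
360 72 74 78 78 81 83 82 85 91 112 126 119 124 138 147 147 148 148 148 144 146
361 77 77 78 73 76 76 81 89 88 91 98 113 129 138 140 144 146 145 146 147 146
362 83 82 82 78 77 69 70 79 82 82 92 117 138 140 141 141 144 147 148 147 147
363 87 86 86 86 82 76 82 88 80 80 101 129 142 141 142 142 146 148 146 149 148
364 86 85 87 88 87 87 108 122 114 106 121 139 148 142 138 141 144 151 151 148 149
365 84 87 85 87 91 91 120 143 141 134 139 145 148 145 140 144 145 145 147 148 150
366 86 87 86 87 89 93 121 145 147 146 143 149 148 143 145 143 143 141 141 147 148
367 82 88 86 89 90 110 136 147 148 148 144 144 145 146 144 143 141 140 144 147 147
wand_window [([0.6103, 0.2107, 0.1075], 0.73)]
wand_handle [([0.5019, 0.1686, 0.111], 0.62)]
probe_lens [([0.6117, 0.2113, 0.1123], 0.79)]
wand_window []
wand_handle [([0.4987, 0.1652, 0.1048], 0.77)]
probe_lens [([0.6118, 0.2147, 0.1198], 0.9)]
```

Call:
send_rows:
  motion:
    - {"x": 0.007, "y": 0.003, "z": -0.005, "rx": 0, "ry": 0, "rz": 0, "hand": 255}
    - {"x": 0, "y": 0, "z": 0, "rx": 0, "ry": 0, "rz": 0, "hand": 255}
    - {"x": 0, "y": 0, "z": 0, "rx": 0, "ry": 0, "rz": 0, "hand": 255}
    - {"x": 0, "y": 0, "z": 0, "rx": 0, "ry": 0, "rz": 0, "hand": 255}
    - {"x": 0, "y": 0, "z": 0, "rx": 0, "ry": 0, "rz": 0, "hand": 255}
    - {"x": 0, "y": 0, "z": 0, "rx": 0, "ry": 0, "rz": 0, "hand": 255}

```text
time_s: 22.27
tcp_pos: [0.5003, 0.1652, 0.0847]
tool_rot: [-3.142, 0.004, 0.424]
ft_force: [0.0, -0.5, -1.5]
finger_gap: 0.0274
grip_force: 29.8
```

```bash
python3 -c "
from m import *
print(order.close_job())"
```

```text
the job is handed in; nothing more can be done
None
```

I handed the job in at about 22 s: the carrier stands released inside the outline, and the gripper alone holds the wand level, with its window within an estimated 2 mm of straight below the lens and about 10 mm beneath it; no verdict came back.

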